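# Hang two wash baskets on a pivoting drip bar

## Robot

A 6-joint arm with a two-finger parallel gripper is mounted at the origin on a cart in front of the work surface, level with it; the furniture and walls round the work are solid. World frame = base frame: x ahead of the robot, y to its left, z up, the work surface at z = 0. Lengths are in mm, angles in rad, forces in N, time in s.
With the tool pointing down it reaches from about 275 to 725 mm from the base axis. Payload 5.6 kg.
Tool frame: the origin (TCP) lies at the very end of the fingers, on their centre line; the grasp point (between the pads) lies 19 mm behind it; z points along the fingers, y is the line along which they close (so a half turn about z gives the same grasp; the last joint's range is limited). The gripper opens to 85 mm and grips with 20 to 120 N. Pads are 22 mm wide; open, the fingers measure 114 mm over their backs; the gripper's body (76 mm by 85 mm) begins 54 mm behind the grasp point. The pads swing forward as they close: fully open they stand 13 mm farther back than shut.
Start: joints at [1.446, 0.255, 0.108, 0, -1.424, -0.285], TCP at [219.107, 504.465, 231.283] pointing down, gripper open.
Joint ranges: [-2.95, 2.95], [-1.21, 1.97], [-1.09, 1.5], [-2.87, 1.71], [-2.94, -0.07], [-3.05, 3.05]. Speed limits (rad/s): [2.57, 2.57, 3.14, 3.14, 3.14, 3.14].

## Interface

Orientations are given as a rotation vector (axis times angle).
In Python, from plant import * gives the robot as it stands. The module is installed in compiled form; this text tells all that it offers.
- The arm moves only by the tool step_arm, never from a script. Its argument "targets" is a list of rows, each a list of 3 entries, a list of its own where there are three numbers: the opening, from 0 (shut) to 1 (fully open), then the shift along the world's x, y, z as a fraction of full scale, then the turn, a rotation vector about the world's x, y, z as a fraction of full scale. A call has 1 to 5 rows; each row is the pose to reach, as a shift and turn from the pose commanded when the call began; what a row does not reach only later rows make up. Full scale, the value 1, is 0.1 m for a shift and 30 degrees for a turn. A row lasts 1/10 s, in which the tool goes at most 50 mm and 8.59 degrees, less where a joint would pass 70% of its speed; a pose out of reach is approached as far as the arm can. A call with a number of a shift or a turn outside -1 to 1 is refused whole. A call with a gripper value outside its range is refused whole. The fingers move at their own pace and stop on an object; the grip force is fixed at half the most. Time passes only in rows, so rows that repeat a pose let the fingers close. It gives the time, the measured TCP pose, the force, the opening and the grip force at its end, in the units of the state.
- read_state(): the state, without advancing time (a new reading comes with each control period).
- capture(name): name is "side" or "top" or "wrist"; returns (picture, depth): 384x512x3 uint8, blue, green, red; 384x512 float32, mm along the optical axis (not along the pixel's ray), 0 where there is no reading.
- get_calibration(name): a dict with "camera_matrix" (3x3 intrinsics, pixels), "distortion" ([k1, k2, p1, p2, k3] as OpenCV has them; the pictures are not rectified), "extrinsics" (4x4, takes a point from world to camera coordinates); the wrist camera has in their place "T_tool_cam" (4x4, takes a point from camera to tool coordinates, whose origin is the TCP and whose axes are the flange's). Camera axes: x right, y down, z forward; pixel columns grow to the right and rows downward; lengths in mm; the calibration is good to about 2 mm. A picture is of the moment at which its call begins: read the wrist's pose just before it. get_calibration takes no time and is no camera call.
- finish_job(): hands the job in; it is judged then, once.
The state is a dict: "time_s": time; "joints": joint angles; "joint_velocities": joint speeds; "joint_efforts": joint torques, N m; "tool_pos": TCP position; "tool_rot": TCP orientation; "force": force on the tool from outside, world axes, zero at the start; "torque": the same for the moment, N m; "gripper_width": opening from 0.0 (shut) to 1.0 (fully open); "finger_force": force on a finger pad.
Only numpy, scipy, OpenCV 4.12 (cv2) and the standard library are available. Lean on these libraries where they do the work, as an engineer would, in place of code of your own. Each camera call takes 0.05 s, during which the arm holds its last target. There are 200 camera calls.

## Task

Hang both wire wash baskets by their arched handles on the two hooks of the pivoting bar under the drip stand's shelf, one basket on each hook, so that the bar balances level and both hang free over the tray. Let the bar down gently under each basket and never let it drop or swing freely; keep the printed part in its basket and leave the dropper bottle standing where it is.

Things in the scene. Friction and masses are not known exactly. Their poses are not given: they have to be found in the camera images.
- drip_stand: Fixed stand, 215 deep x 310 wide x 331 mm tall: base plate with a grey drip tray (from x = -60 to 59, rim 26 high, floor 12), two round posts at the back (x = 135), plywood shelf with bottles on top. Origin on the table below the midpoint of the two hook saddles (bar level); x points into the stand away from its open front, y left, z up; yaw within 0.12 rad of the world's.
- shelf_edge (a point): Middle of the lower front edge of the shelf, at stand (8, 0, 315) mm. The shelf reaches 155 mm to each side and 157 mm back from here, so it begins just 8 mm behind the hook saddles: a vertical gripper will not fit; lean the tool back towards the open front by 28 to 40 degrees, fingers pointing forward and down. Axes as the stand's.
- drip_bar (a joint): Angle (rad) of the 0.15 kg pivoting steel bar about its pin. 0 = level, positive = left (+y) end up. Lightly rubbing, damped; stops at +-0.2. One basket tips it fully to that side; two balance it, since the pin lies 45 mm above the saddle line. Slightly unequal baskets may leave it up to 0.08 off level.
- bar_pin (a point): Centre of the bar's pin, at stand (21, 0, 195) mm; the pin runs along the stand's x. A 22 mm wide steel strap comes down to it from the shelf.
- hook_left (a point): Top of the saddle of the left hook, part of the bar: 100 mm left (stand +y) of the pin, 45 below it, 21 in front of it when level (150 above table); moves with the bar. A 7 mm steel rod running forward (stand -x) from the bar; its tip, 20 mm in front of this point, turns up 15 mm above the saddle; gap between tip and bar 32 mm. The handle must lie across it, along the stand's y.
- hook_right (a point): Top of the saddle of the right hook, part of the bar: 100 mm right (stand -y) of the pin, 45 below it, 21 in front of it when level (150 above table); moves with the bar. A 7 mm steel rod running forward (stand -x) from the bar; its tip, 20 mm in front of this point, turns up 15 mm above the saddle; gap between tip and bar 32 mm. The handle must lie across it, along the stand's y.
- basket_gear: Square steel wire basket, 84 x 84 x 58 mm, 0.15 kg, standing on the table; a grey printed gear lies in it. Origin centre of underside, z up. A rigid arched handle of 7 mm rod stands in its y-z plane: from the rim at y = +-44 mm up to the crown at y = 0. The hook passes through the arch along the basket's x, from either side. A black grip sits on the crown.
- basket_bracket: The same basket, with a blue printed angle bracket lying in it instead.
- basket_gear_crown (a point): Underside of the crown of the gear basket's handle, 112.5 mm above its base, at x = y = 0: the point that bears on the hook saddle.
- basket_bracket_crown (a point): The same point of the bracket basket.
- basket_gear_grip (a point): Where to pinch the gear basket: 144 mm above its base, x = y = 0, in its black plastic grip, 18 (x) x 20 (y) x 34 mm (z), which spans 125 to 159 mm above the base. Pinch it across the basket's y; the tool may lean along the basket's x either way.
- basket_bracket_grip (a point): The same point of the bracket basket.
- gear: Grey printed gear, 40 mm across, 14 mm thick, 20 g, loose in its basket. Origin centre of underside.
- bracket: Blue printed angle bracket, 30 x 50 x 37 mm, 20 g, loose in its basket. Origin centre of underside.
- dropper: Small dropper bottle, 34 mm across, 102 mm tall, standing loose on the table left of the stand. Origin centre of underside, z up.

How it is judged:
By the outcome, as a careful person would: the job done as asked, in the order asked, and still so for the second after the job is handed in, with the robot touching nothing.
It also fails if it takes over 66 s, if anything falls off the work surface, if the arm or the gripper's body presses on something with over 40 N, if the wrist force passes 120 N, or if a joint passes its speed limit or range.

## Working session

There is one attempt and no reset: what is moved stays moved. The work goes in short steps, Python scripts to look and compute and a tool call to move; the robot and the scene stay as the last step left them, time stands still between calls to the robot, and variables do not carry over. Pictures are saved under pics/ and viewed, at most 10 in all, crops included, and the job is handed in when it is done.

Besides the shell and the picture viewer there is one more tool, called after "Emit:" as a command line: name --argument value ..., lists and objects as JSON in quotes. step_arm: Moves the arm, as the interface text tells. Its arguments: {"type":"object","properties":{"targets":{"type":"array"}},"required":["targets"]}

```bash
mkdir -p pics
cat > h.py <<'E'
from plant import *
import numpy as np, cv2
from scipy.spatial.transform import Rotation as R
def cloud(name,st=None):
    img,d=capture(name); c=get_calibration(name)
    K=np.array(c["camera_matrix"]);D=np.array(c["distortion"])
    v,u=np.mgrid[0:384,0:512]
    p=cv2.undistortPoints(np.stack([u.ravel(),v.ravel()],1).astype(np.float64)[:,None],K,D)[:,0]
    z=d.ravel()
    P=np.stack([p[:,0]*z,p[:,1]*z,z],1)
    if name=="wrist":
        T=np.array(c["T_tool_cam"]);P=P@T[:3,:3].T+T[:3,3]
        P=P@R.from_rotvec(st["tool_rot"]).as_matrix().T+st["tool_pos"]
    else:
        E=np.array(c["extrinsics"]);P=(P-E[:3,3])@E[:3,:3]
    P[z==0]=np.nan
    return img,d,P.reshape(384,512,3)
E
python3 - <<'E'
from h import *
s=read_state();print(s)
ims=[]
for n in("side","top"):
    i,d,P=cloud(n);np.save(n,P);cv2.imwrite(n+".png",i);ims.append(i)
    c=get_calibration(n);E=np.array(c["extrinsics"]);print(n,-E[:3,:3].T@E[:3,3],E[2,:3])
cv2.imwrite("pics/a.png",cv2.resize(ims[0],(800,600)));cv2.imwrite("pics/b.png",cv2.resize(ims[1],(800,600)))
E
```

```text
{'time_s': 0.0, 'joints': array([ 1.44559565e+00,  2.55743211e-01,  1.07018766e-01, -4.80130733e-04,
       -1.42389691e+00, -2.84626061e-01]), 'joint_velocities': array([ 0.00066009, -0.00010444,  0.00141597,  0.00042012,  0.0005615 ,
        0.000125  ]), 'joint_efforts': array([ 4.66460770e-04, -3.86625659e+01,  2.37940335e+01,  5.36500677e+00,
       -6.08370581e-03, -8.07259433e-07]), 'tool_pos': array([218.88205357, 504.03495363, 230.40259948]), 'tool_rot': array([ 3.07402536e+00, -6.38989434e-01, -5.15016511e-04]), 'force': array([-0.90886692, -0.46852884, -0.99226634]), 'torque': array([0.02962577, 0.01409884, 0.04643251]), 'finger_force': 0.0, 'gripper_width': 0.999215826514219}
side [ 215.11626236 -555.69447069  924.57619681] [ 0.32104834  0.68195505 -0.65716457]
top [ 425.08586472  188.01951871 1041.55235858] [ 0.15753122 -0.01507529 -0.98739893]
```

View pics/a.png

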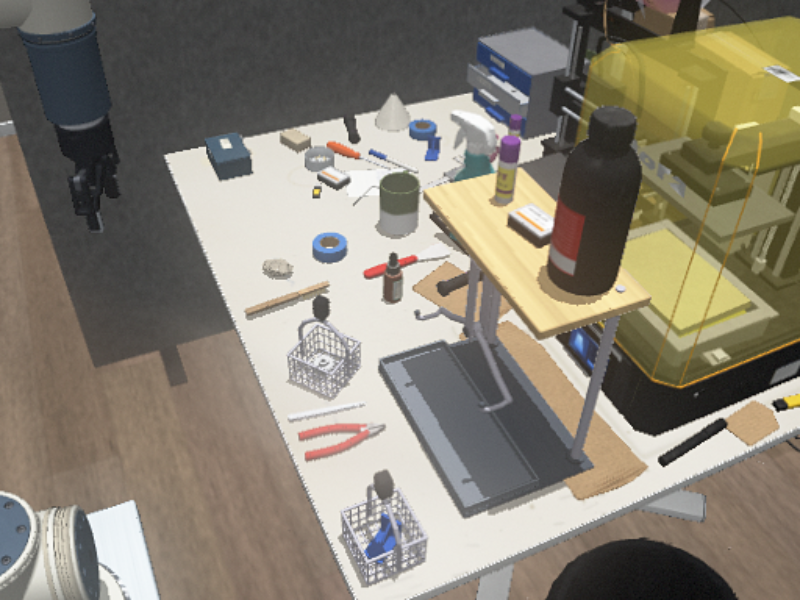

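View pics/b.png

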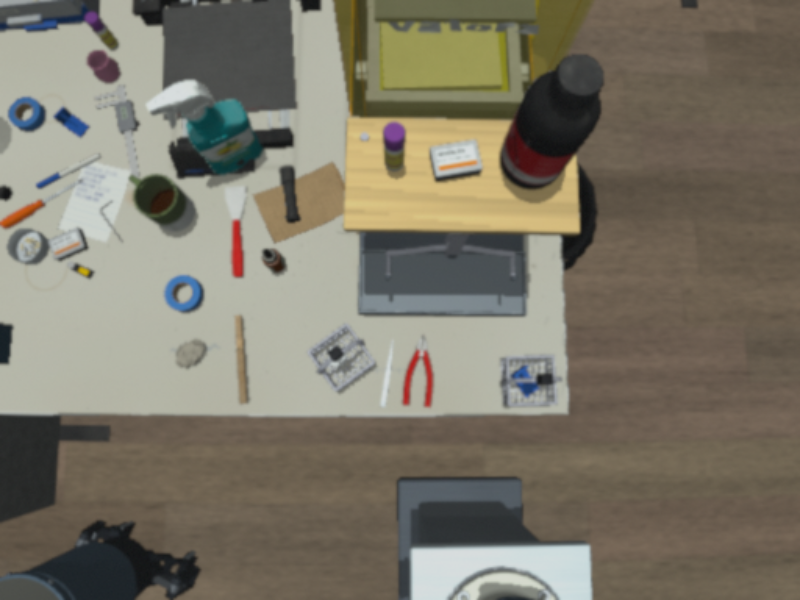

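Side view: gear basket grip at about (321,307), bracket grip at (383,485), left hook near (418,315) and right near (490,408). Top view: gear grip (335,353), bracket grip (545,379), hooks at (388,270) and (513,270), shelf front edge at row ~231.

Run:
```python
from h import *
S,T=np.load("side.npy"),np.load("top.npy");si,ti=cv2.imread("side.png"),cv2.imread("top.png")
def win(P,u,v,r): return P[v-r:v+r,u-r:u+r].reshape(-1,3)
g={}
for nm,su,sv,tu,tv in(("gear",205,196,214,226),("brk",245,310,349,243)):
    for cn,P,I,u,v in(("side",S,si,su,sv),("top",T,ti,tu,tv)):
        Q=win(P,u,v,22);c=I[v-22:v+22,u-22:u+22].reshape(-1,3).max(1)
        m=(Q[:,2]>122)&(Q[:,2]<175);q=Q[m]
        print(nm,cn,m.sum(),q.min(0).round(),q.max(0).round(),np.median(q,0).round(1))
        # handle rods / basket rim
        Q=win(P,u,v+ (15 if cn=="side" else 0),45)
        m=(Q[:,2]>30)&(Q[:,2]<66);q=Q[m]
        if len(q)>10:
            r=cv2.minAreaRect(q[:,:2].astype(np.float32));print("   rim",len(q),r, q.mean(0).round(1))
        m=(Q[:,2]>66)&(Q[:,2]<120);q=Q[m]
        if len(q)>5:
            w=np.linalg.svd(q[:,:2]-q[:,:2].mean(0))[2][0];print("   handle",len(q),q.mean(0).round(1),"yaw of y-axis dir",w.round(3), q.min(0).round(),q.max(0).round())
for cn,P in(("side",S),("top",T)):
    Q=P.reshape(-1,3);Q=Q[~np.isnan(Q[:,0])]
    m=(abs(Q[:,2]-330)<10)&(Q[:,0]>480)&(Q[:,0]<800)&(Q[:,1]>-250)&(Q[:,1]<250);q=Q[m]
    r=cv2.minAreaRect(q[:,:2].astype(np.float32));print(cn,"shelf",m.sum(),cv2.boxPoints(r).round(1).tolist(),r,np.median(q[:,2]))
    m=(Q[:,2]>120)&(Q[:,2]<215)&(Q[:,0]>450)&(Q[:,0]<640)&(abs(Q[:,1])<190);q=Q[m];print(cn,"bar",len(q))
    print(q[np.argsort(q[:,1])][::max(1,len(q)//40)].round(0).tolist())
    m=(abs(Q[:,2]-26)<6)&(Q[:,0]>440)&(Q[:,0]<640)&(abs(Q[:,1])<190);q=Q[m];print(cn,"rim",len(q),q.min(0),q.max(0))
```

```text
gear side 146 [467. 267. 124.] [493. 293. 161.] [477.9 275.4 148.8]
   rim 505 ((550.249267578125, 319.0494384765625), (255.5983123779297, 93.6824951171875), 28.998611450195312) [493.  290.7  48. ]
   handle 158 [499.  287.7  94.3] yaw of y-axis dir [-0.77  -0.638] [450. 240.  66.] [650. 415. 119.]
gear top 72 [467. 267. 128.] [492. 290. 161.] [478.8 278.4 157. ]
   rim 224 ((478.84356689453125, 280.03076171875), (86.20060729980469, 88.28626251220703), 36.730621337890625) [480.2 280.9  55.2]
   handle 75 [480.4 277.1 100.5] yaw of y-axis dir [-0.589  0.808] [450. 241.  66.] [507. 316. 118.]
brk side 200 [429. -60. 126.] [449. -36. 162.] [436.5 -55.5 153. ]
   rim 706 ((438.3648986816406, -49.95998764038086), (87.2477798461914, 93.50894165039062), 1.063657283782959) [437.3 -51.7  48.3]
   handle 155 [437.8 -64.6  96.8] yaw of y-axis dir [ 0.039 -0.999] [434. -97.  66.] [442.  -5. 119.]
brk top 84 [429. -60. 133.] [447. -38. 161.] [437.1 -45.3 157.1]
   rim 265 ((438.2814636230469, -47.26010513305664), (84.13431549072266, 88.29344940185547), 2.103428363800049) [439.3 -47.   52.6]
   ha
[... 2042 characters left out ...]
4.0, 40.0, 174.0], [635.0, 46.0, 179.0], [639.0, 51.0, 183.0], [638.0, 57.0, 188.0], [635.0, 62.0, 190.0], [639.0, 67.0, 193.0], [634.0, 75.0, 192.0], [636.0, 80.0, 195.0], [626.0, 91.0, 205.0], [623.0, 96.0, 188.0], [623.0, 99.0, 196.0], [626.0, 103.0, 206.0], [637.0, 107.0, 200.0], [628.0, 109.0, 198.0], [636.0, 113.0, 194.0], [634.0, 120.0, 191.0], [635.0, 125.0, 190.0], [638.0, 132.0, 186.0], [639.0, 137.0, 184.0], [636.0, 144.0, 176.0], [638.0, 148.0, 176.0], [637.0, 156.0, 170.0], [636.0, 163.0, 165.0], [636.0, 170.0, 165.0], [636.0, 178.0, 155.0], [638.0, 183.0, 156.0], [638.0, 190.0, 156.0]]
top rim 206 [441.63662057 -88.45348112  20.07058921] [638.39072746 187.47657648  30.64733091]
```

```bash
cat >> h.py <<'E'
def tool(psi,th):  # tool leaning back th, fingers pointing forward along yaw psi (deg)
    p,t=np.radians([psi,th]);z=np.array([np.sin(t)*np.cos(p),np.sin(t)*np.sin(p),-np.cos(t)])
    y=np.array([np.sin(p),-np.cos(p),0]);return np.stack([np.cross(y,z),y,z],1)
def plan(gp,psi,th,s=None,back=0):  # print deltas to put the grasp point at gp
    s=s or read_state();M=tool(psi,th);t=np.array(gp)+(19-back)*M[:,2]
    d=(t-s["tool_pos"])/100;r=(R.from_matrix(M)*R.from_rotvec(s["tool_rot"]).inv()).as_rotvec()/np.radians(30)
    print("TCP target",t.round(1),"shift",d.round(3),"turn",r.round(3))
    n=int(np.ceil(max(abs(d).max(),abs(r).max())));
    if n>1: print("  /",n,(d/n).round(3),(r/n).round(3))
E
python3 - <<'E'
from h import *
p=np.radians(36.5);b=np.array([np.cos(p),np.sin(p),0])
g=np.array([479.5,279.3,148])-3*b
plan(g,36.5,36,back=90)
plan(g,36.5,36)
E
```

```text
TCP target [443.5 252.7 205.4] shift [ 2.246 -2.514 -0.251] turn [ 0.146 -1.246  1.932]
  / 3 [ 0.749 -0.838 -0.084] [ 0.049 -0.415  0.644]
TCP target [486.1 284.2 132.6] shift [ 2.671 -2.199 -0.979] turn [ 0.146 -1.246  1.932]
  / 3 [ 0.89  -0.733 -0.326] [ 0.049 -0.415  0.644]
```

Emit:
step_arm --targets '[[0.7,[0.75,-0.84,0.1],[0.05,-0.415,0.64]],[0.7,[0.75,-0.84,0.1],[0.05,-0.415,0.64]],[0.7,[0.75,-0.84,0.1],[0.05,-0.415,0.64]],[0.7,[0.75,-0.84,0.1],[0.05,-0.415,0.64]],[0.7,[0.75,-0.84,0.1],[0.05,-0.415,0.64]]]'

```text
time_s: 0.6
tool_pos: [293.7, 420.4, 241.2]
tool_rot: [-3.054, 0.115, -0.315]
force: [0.2, 0.9, -0.1]
gripper_width: 0.701
finger_force: 0.0
```

Emit:
step_arm --targets '[[0.7,[0.75,-0.84,-0.1],[0.05,-0.415,0.64]],[0.7,[0.75,-0.84,-0.1],[0.05,-0.415,0.64]],[0.7,[0.75,-0.84,-0.1],[0.05,-0.415,0.64]],[0.7,[0.75,-0.84,-0.1],[0.05,-0.415,0.64]],[0.7,[0.75,-0.84,-0.1],[0.05,-0.415,0.64]]]'

```text
time_s: 1.1
tool_pos: [369.2, 337.4, 231.7]
tool_rot: [-2.917, -0.394, -0.607]
force: [-0.4, 0.5, 0.7]
gripper_width: 0.698
finger_force: 0.0
```

Emit:
step_arm --targets '[[0.7,[0.7,-0.8,-0.1],[0.05,-0.415,0.64]],[0.7,[0.7,-0.8,-0.1],[0.05,-0.415,0.64]],[0.7,[0.7,-0.8,-0.1],[0.05,-0.415,0.64]],[0.7,[0.7,-0.8,-0.1],[0.05,-0.415,0.64]],[0.7,[0.7,-0.8,-0.1],[0.05,-0.415,0.64]]]'

```text
time_s: 1.6
tool_pos: [440.0, 257.5, 222.0]
tool_rot: [-2.676, -0.869, -0.866]
force: [-0.3, 0.1, -0.5]
gripper_width: 0.701
finger_force: 0.0
```

Run:
```python
from h import *
s=read_state();print(s["time_s"],s["tool_pos"],s["joints"],s["gripper_width"])
img,d,P=cloud("wrist",s);cv2.imwrite("pics/c.png",img)
p=np.radians(36.5);b=np.array([np.cos(p),np.sin(p),0])
g=np.array([479.5,279.3,148])-3*b
Q=P.reshape(-1,3);m=(Q[:,2]>128)&(Q[:,2]<165)&(np.linalg.norm(Q[:,:2]-[479.5,279.3],axis=1)<30);q=Q[m]
if m.sum():
  l=(q[:,:2]-[479.5,279.3])@np.array([[b[0],-b[1]],[b[1],b[0]]]);print(m.sum(),q.min(0),q.max(0),l.min(0),l.max(0))
plan(g,36.5,36,s,back=90);plan(g,36.5,36,s)
```

```text
1.6 [439.9602564  257.46629701 222.03959887] [ 0.95005474 -0.22666464 -0.72439518  0.38412977 -0.49938768  0.96423905] 0.7010294045062149
913 [468.94187559 267.1767328  129.79886338] [495.67561061 293.30175725 162.26225288] [ -6.76084297 -11.30998011] [12.01476144  8.95563419]
TCP target [443.5 252.7 205.4] shift [ 0.036 -0.048 -0.166] turn [-0.01  -0.008  0.013]
TCP target [486.1 284.2 132.6] shift [ 0.461  0.267 -0.894] turn [-0.01  -0.008  0.013]
```

View pics/c.png

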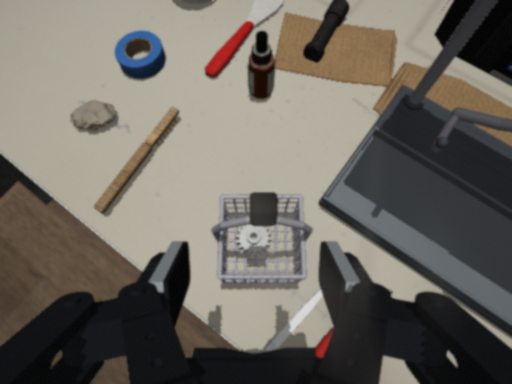

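The wrist view shows the basket square to the gripper, with its grip at (263,208) midway between the fingers and the gear lying inside at (254,238).

Emit:
step_arm --targets '[[0.7,[0.05,-0.045,-0.17],[-0.01,-0.008,0.013]],[0.7,[0.16,0.035,-0.35],[-0.01,-0.008,0.013]],[0.7,[0.27,0.115,-0.53],[-0.01,-0.008,0.013]],[0.7,[0.38,0.195,-0.71],[-0.01,-0.008,0.013]],[0.7,[0.475,0.27,-0.89],[-0.01,-0.008,0.013]]]'

```text
time_s: 2.15
tool_pos: [487.4, 285.2, 137.3]
tool_rot: [-2.673, -0.888, -0.867]
force: [1.6, -0.9, 1.8]
gripper_width: 0.7
finger_force: 0.0
```

Emit:
step_arm --targets '[[0.5,[0,0,0],[0,0,0]],[0,[0,0,0],[0,0,0]],[0,[0,0,0],[0,0,0]],[0,[0,0,0],[0,0,0]],[0,[0,0,0],[0,0,0]]]'

```text
time_s: 2.65
tool_pos: [486.9, 282.2, 138.7]
tool_rot: [-2.674, -0.886, -0.871]
force: [-0.8, 0.6, -0.7]
gripper_width: 0.213
finger_force: 61.9
```

Emit:
step_arm --targets '[[0,[0,0,0],[0,0,0]],[0,[0,0,0.05],[0,0,0]],[0,[0,0,0.12],[0,0,0]],[0,[0,0,0.2],[0,0,0]],[0,[0,0,0.3],[0,0,0]]]'

```text
time_s: 3.15
tool_pos: [486.2, 281.2, 167.3]
tool_rot: [-2.677, -0.886, -0.867]
force: [0.5, -0.6, -0.6]
gripper_width: 0.221
finger_force: 61.8
```

Run:
```python
from h import *
s=read_state();print(s["time_s"],s["tool_pos"],s["joints"],s["gripper_width"],s["finger_force"],s["force"])
M=R.from_rotvec(s["tool_rot"]).as_matrix()
g=s["tool_pos"]-19*M[:,2];print("grasp",g)
i,d,P=cloud("wrist",s);cv2.imwrite("pics/d.png",i)
# basket grip and base in local axes
p=np.radians(36.5);A=np.array([[np.cos(p),np.sin(p)],[-np.sin(p),np.cos(p)]])
Q=P.reshape(-1,3);L=(Q[:,:2]-g[:2])@A.T
m=(Q[:,2]>g[2]-10)&(Q[:,2]<g[2]+18)&(abs(L)<25).all(1);print(m.sum(),L[m].min(0),L[m].max(0),Q[m][:,2].max())
for c in("top","side"):
    i,d,P=cloud(c);Q=P.reshape(-1,3);L=(Q[:,:2]-g[:2])@A.T
    m=(Q[:,2]>70)&(Q[:,2]<95)&(abs(L)<60).all(1);q=L[m];print(c,"rim",m.sum(),q.min(0),q.max(0),np.percentile(Q[m][:,2],95),cv2.minAreaRect(q.astype(np.float32)) if len(q) else 0)
# stage: in front of left hook, raised
x=np.array([1,-.0165,0]);y=np.array([.0165,1,0]);H=np.array([617.3,98.1,0])+100*y
plan(H-4*x-100*x+[0,0,222],-0.95,36,s)
```

```text
3.15 [486.19792457 281.21078394 167.25453437] [ 0.85484979 -0.05049689 -0.76422917  0.48963861 -0.27349269  0.9219552 ] 0.22071769497422572 61.83721303939819 [ 0.49494536 -0.56812473 -0.63285433]
grasp [477.24666403 274.5983574  182.65423404]
4461 [-20.3149591  -23.36176443] [18.08835807 22.25055155] 200.63993290102044
top rim 110 [ 11.12447065 -41.35275768] [47.73096415 44.64913542] 91.18666936290774 ((29.77728271484375, 1.6476020812988281), (86.0179672241211, 36.46880340576172), 89.40290069580078)
side rim 343 [-38.86031532 -45.77861668] [49.87933311 48.23048161] 90.65747924638502 ((5.7247314453125, 1.1787757873535156), (94.01001739501953, 88.51036071777344), 88.95268249511719)
TCP target [526.1 199.6 206.6] shift [ 0.399 -0.816  0.394] turn [ 0.005 -0.004 -1.252]
  / 2 [ 0.2   -0.408  0.197] [ 0.003 -0.002 -0.626]
```

View pics/d.png

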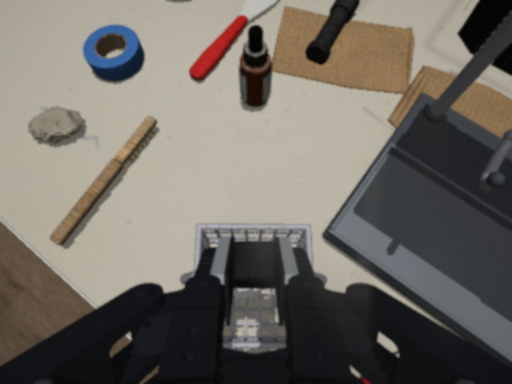

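Emit:
step_arm --targets '[[0,[0.02,-0.08,0.1],[0,0,-0.12]],[0,[0.05,-0.16,0.2],[0,0,-0.25]],[0,[0.1,-0.24,0.3],[0,0,-0.37]],[0,[0.15,-0.32,0.4],[0,0,-0.5]],[0,[0.2,-0.4,0.4],[0,0,-0.62]]]'

```text
time_s: 3.8
tool_pos: [507.2, 241.5, 208.4]
tool_rot: [-2.865, -0.451, -0.933]
force: [-0.5, 0.7, -2.2]
gripper_width: 0.219
finger_force: 61.8
```

Emit:
step_arm --targets '[[0,[0.04,-0.08,0],[0,0,-0.12]],[0,[0.08,-0.16,0],[0,0,-0.25]],[0,[0.12,-0.24,0],[0,0,-0.37]],[0,[0.16,-0.32,0],[0,0,-0.5]],[0,[0.2,-0.4,0],[0,0,-0.62]]]'

```text
time_s: 4.3
tool_pos: [526.7, 200.7, 206.5]
tool_rot: [2.982, -0.018, 0.966]
force: [-0.1, -0.3, -2.1]
gripper_width: 0.216
finger_force: 61.8
```

Emit:
step_arm --targets '[[0,[0,0,0],[0,0,0]],[0,[0,0,0],[0,0,0]]]'

```text
time_s: 4.5
tool_pos: [526.6, 201.5, 206.8]
tool_rot: [2.983, -0.011, 0.967]
force: [-0.1, 0.2, -2.0]
gripper_width: 0.218
finger_force: 61.8
```

```bash
cat >> h.py <<'E'
X=np.array([1,-.0165,0]);Y=np.array([.0165,1,0]);O=np.array([617.3,98.1,0]);A=np.array([X[:2],Y[:2]])
def rel():  # basket rim centre relative to the grasp point, stand axes
    s=read_state();M=R.from_rotvec(s["tool_rot"]).as_matrix();g=s["tool_pos"]-19*M[:,2]
    print("t",s["time_s"],"grasp stand",(A@(g-O)[:2]).round(1),g[2].round(1),"zaxis",M[:,2].round(3),"y",M[:,1].round(3),"F",s["force"].round(1),"J",s["joints"].round(2))
    for c in("top","side"):
        i,d,P=cloud(c);cv2.imwrite(c+".png",i);np.save(c,P);Q=P.reshape(-1,3);L=(Q[:,:2]-g[:2])@A.T;h=Q[:,2]-g[2]
        m=(h<-90)&(h>-110)&(abs(L)<60).all(1);q=L[m]
        print(c,"rim",m.sum(),q.min(0),q.max(0),(h[m].max() if m.any() else 0))
        r=cv2.minAreaRect(q.astype(np.float32));print("   ",r)
    return s,g
E
python3 - <<'E'
from h import *
s,g=rel()
plan(O+100*Y-97*X+[0,0,216],-0.95,36,s)
E
```

```text
t 4.5 grasp stand [-103.5  101.9] 222.2 zaxis [ 0.586 -0.008 -0.81 ] y [-0.009 -1.     0.003] F [-0.1  0.2 -2. ] J [ 0.84 -0.04 -0.74  0.87 -0.62  0.05]
top rim 107 [  9.99461511 -41.73203999] [44.64455303 42.41954729] -92.51251282503677
    ((27.158042907714844, 0.32683563232421875), (33.85002899169922, 83.90921020507812), 0.874686062335968)
side rim 337 [-39.32481265 -48.96750504] [46.3199013  44.82566216] -90.14925139822444
    ((3.36358642578125, -2.0677947998046875), (93.81719970703125, 85.57579803466797), 89.74794006347656)
TCP target [533.1 199.5 200.6] shift [ 0.065 -0.02  -0.062] turn [ 0.006 -0.003 -0.015]
```

Emit:
step_arm --targets '[[0,[0.1,-0.01,0],[0,0,0]],[0,[0.25,-0.015,0],[0,0,0]],[0,[0.4,-0.02,0],[0,0,0]],[0,[0.55,-0.025,0],[0,0,0]],[0,[0.65,-0.03,0],[0,0,0]]]'

```text
time_s: 5.1
tool_pos: [593.7, 198.3, 207.5]
tool_rot: [2.983, -0.015, 0.968]
force: [0.7, 0.7, -1.5]
gripper_width: 0.22
finger_force: 61.8
```

Emit:
step_arm --targets '[[0,[0.1,0,0],[0,0,0]],[0,[0.2,0,0],[0,0,0]],[0,[0.28,0,0],[0,0,0]],[0,[0.325,0,0],[0,0,0]],[0,[0.325,0,0],[0,0,0]]]'

```text
time_s: 5.6
tool_pos: [624.8, 198.7, 207.7]
tool_rot: [2.983, -0.014, 0.968]
force: [-0.8, -0.2, -0.7]
gripper_width: 0.22
finger_force: 61.8
```

Run:
```python
from h import *
s,g=rel()
S=np.load("side.npy");i,d,P=cloud("wrist",s)
a=cv2.resize(cv2.imread("side.png")[150:330,190:430],None,fx=1.7,fy=1.7);b=cv2.resize(i,(390,293))
o=np.zeros((600,800,3),np.uint8);o[:a.shape[0],:a.shape[1]]=a;o[307:600,:390]=b
t=cv2.resize(cv2.imread("top.png")[120:220,210:360],None,fx=2.6,fy=2.6);o[307:307+t.shape[0],400:400+t.shape[1]]=t[:,:400]
cv2.imwrite("pics/e.png",o)
```

```text
t 5.6 grasp stand [ -5.3 100.6] 223.1 zaxis [ 0.587 -0.008 -0.809] y [-0.01  -1.     0.002] F [-0.8 -0.2 -0.7] J [ 0.68  0.12 -0.56  0.83 -0.54  0.22]
top rim 90 [ 21.71326303 -41.95475706] [45.96623515 41.23242741] -93.30531314150397
    ((34.14213180541992, -0.36705780029296875), (83.40227508544922, 24.09843635559082), 89.4422378540039)
side rim 287 [-40.90161871 -48.7296856 ] [46.19666621 47.26873239] -90.06187193480542
    ((2.4890975952148438, -0.7326469421386719), (95.98579406738281, 86.92196655273438), 89.59989929199219)
```

View pics/e.png

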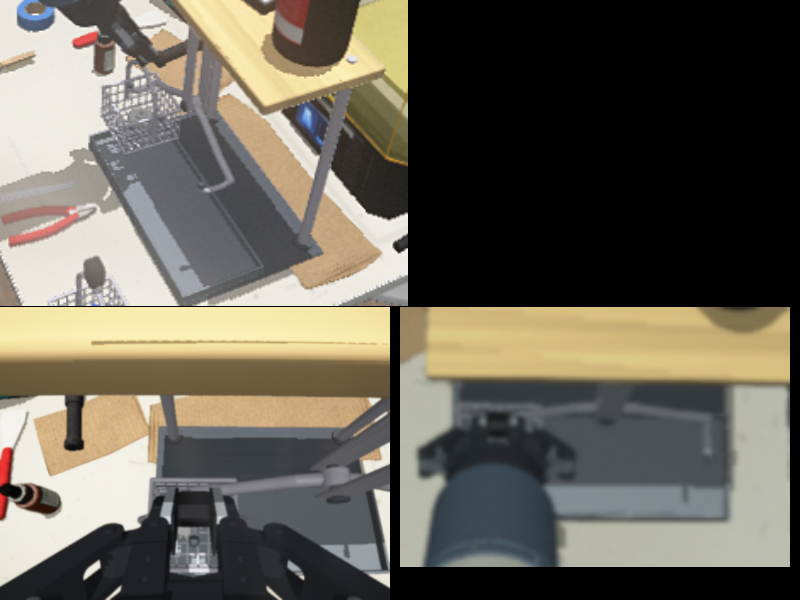

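The handle's crown is over the left hook, between tip and bar (top crop ~(490,415)), the right hook is free at (708,440), and the gear is still in the basket.

Emit:
step_arm --targets '[[0,[0,0,-0.06],[0,0,0]],[0,[0,0,-0.12],[0,0,0]],[0,[0,0,-0.18],[0,0,0]],[0,[0,0,-0.23],[0,0,0]],[0,[0,0,-0.27],[0,0,0]]]'

```text
time_s: 6.25
tool_pos: [624.2, 198.3, 179.9]
tool_rot: [2.983, -0.014, 0.967]
force: [0.7, 0.0, -1.3]
gripper_width: 0.218
finger_force: 61.8
```

Emit:
step_arm --targets '[[0,[0,0,-0.02],[0,0,0]],[0,[0,-0.003,-0.04],[0,0,0]],[0,[0,-0.007,-0.06],[0,0,0]],[0,[0,-0.015,-0.08],[0,0,0]],[0,[0,-0.02,-0.1],[0,0,0]]]'

```text
time_s: 6.75
tool_pos: [624.5, 196.6, 170.8]
tool_rot: [2.983, -0.014, 0.969]
force: [0.2, 0.2, -0.4]
gripper_width: 0.219
finger_force: 61.8
```

```bash
cat >> h.py <<'E'
def bar():  # bar angle from the top camera, strap/bar points 25..85 mm from the pin
    for c in("top","side"):
        i,d,P=cloud(c);Q=P.reshape(-1,3);L=(Q[:,:2]-O[:2])@A.T;z=Q[:,2]
        for sg in(1,-1):
            m=(L[:,0]>12)&(L[:,0]<32)&(sg*L[:,1]>25)&(sg*L[:,1]<80)&(z>120)&(z<225)
            if m.sum()>15:
                f=np.polyfit(L[m,1],z[m],1);print(c,"arm",sg,m.sum(),"z at 50:",np.polyval(f,sg*50).round(1),"slope",f[0].round(3))
        for sg in(1,-1):
            m=(L[:,0]>-18)&(L[:,0]<12)&(abs(sg*L[:,1]-100)<18)&(z>115)&(z<190);
            if m.any():print(c,"hook",sg,m.sum(),np.median(L[m],0).round(1),np.percentile(z[m],[10,50,90]).round(1))
E
python3 - <<'E'
from h import *
s,g=rel();bar()
E
```

```text
t 6.75 grasp stand [-5.6 98.6] 186.2 zaxis [ 0.587 -0.008 -0.809] y [-0.01  -1.     0.002] F [ 0.2  0.2 -0.4] J [ 0.63  0.15 -0.66  1.01 -0.43  0.06]
top rim 40 [ 19.98769228 -41.05657461] [46.31432802 42.65319574] -93.02419711059314
    ((34.36281204223633, 0.6813125610351562), (26.34434700012207, 83.31175994873047), 1.7895861864089966)
side rim 304 [-40.84751307 -48.63570332] [46.65204397 46.37643747] -90.48814228292028
    ((2.8133506774902344, -1.1170120239257812), (87.33806610107422, 95.00518035888672), 0.6806342005729675)
top arm 1 95 z at 50: 174.8 slope -0.634
top arm -1 88 z at 50: 181.3 slope 0.49
top hook 1 75 [-6.2 96.8] [166.2 187.3 189.5]
top hook -1 25 [  -5.  -102.3] [153.8 155.6 163.5]
side arm 1 53 z at 50: 173.7 slope -0.619
side arm -1 136 z at 50: 180.5 slope 0.458
side hook 1 91 [-4.2 94.1] [141.2 149.4 185.1]
side hook -1 51 [  -5.1 -103.7] [152.7 155.4 158.5]
```

Emit:
step_arm --targets '[[0,[0,-0.01,-0.02],[0,0,0]],[0,[0,-0.02,-0.04],[0,0,0]],[0,[0,-0.035,-0.06],[0,0,0]],[0,[0,-0.045,-0.08],[0,0,0]],[0,[0,-0.055,-0.09],[0,0,0]]]'

```text
time_s: 7.45
tool_pos: [624.3, 190.8, 161.4]
tool_rot: [2.983, -0.014, 0.967]
force: [-0.2, -0.7, -1.7]
gripper_width: 0.219
finger_force: 61.8
```

Emit:
step_arm --targets '[[0,[0,-0.004,-0.01],[0,0,0]],[0,[0,-0.008,-0.02],[0,0,0]],[0,[0,-0.011,-0.03],[0,0,0]],[0,[0,-0.014,-0.04],[0,0,0]],[0,[0,-0.016,-0.04],[0,0,0]]]'

```text
time_s: 7.95
tool_pos: [624.5, 189.6, 157.8]
tool_rot: [2.983, -0.013, 0.968]
force: [0.1, -0.1, -1.1]
gripper_width: 0.215
finger_force: 61.9
```

Run:
```python
from h import *
s,g=rel();bar()
```

```text
t 7.95 grasp stand [-5.5 91.6] 173.2 zaxis [ 0.587 -0.008 -0.809] y [-0.01  -1.     0.002] F [ 0.1 -0.1 -1.1] J [ 0.59  0.16 -0.7   1.11 -0.38 -0.01]
top rim 53 [ 20.98135426 -42.61967322] [43.86205233 41.86223585] -91.70732626108007
    ((32.864315032958984, -0.4377326965332031), (22.48781394958496, 84.3018798828125), 0.9334352016448975)
side rim 294 [-40.99429759 -49.03822677] [47.61648765 46.29318071] -90.17877728719829
    ((2.379119873046875, -1.3497962951660156), (88.40126037597656, 95.31105041503906), 1.6618964672088623)
top arm 1 93 z at 50: 165.9 slope -0.817
top arm -1 87 z at 50: 189.2 slope 0.342
top hook 1 98 [-4.2 94.1] [155.4 176.4 179.9]
top hook -1 31 [  -0.8 -107.4] [168.3 169.7 171.5]
side arm 1 55 z at 50: 163.8 slope -0.811
side arm -1 130 z at 50: 188.0 slope 0.334
side hook 1 70 [-4.5 89.3] [128.2 134.4 177.4]
side hook -1 51 [  -3.9 -107.9] [166.4 169.6 173.3]
```

Emit:
step_arm --targets '[[0,[0,-0.002,-0.008],[0,0,0]],[0,[0,-0.005,-0.015],[0,0,0]],[0,[0,-0.008,-0.022],[0,0,0]],[0,[0,-0.01,-0.03],[0,0,0]],[0,[0,-0.01,-0.03],[0,0,0]]]'

```text
time_s: 8.65
tool_pos: [625.3, 189.4, 157.1]
tool_rot: [2.983, -0.013, 0.974]
force: [-4.5, 0.3, 6.3]
gripper_width: 0.217
finger_force: 63.3
```

Run:
```python
from h import *
s,g=rel();bar()
```

```text
t 8.65 grasp stand [-4.7 91.4] 172.4 zaxis [ 0.59  -0.006 -0.807] y [-0.009 -1.     0.001] F [-4.5  0.3  6.3] J [ 0.58  0.16 -0.7   1.13 -0.37 -0.03]
top rim 50 [ 20.18614041 -42.38426397] [46.17361765 42.20691571] -91.89057792616639
    ((33.72073745727539, -0.10236740112304688), (25.879016876220703, 84.42305755615234), 0.8153693675994873)
side rim 304 [-40.017381   -49.62154881] [46.46795397 49.27984249] -90.22266661089729
    ((3.269878387451172, -0.16909027099609375), (86.37151336669922, 98.90507507324219), 0.14926797151565552)
top arm 1 92 z at 50: 165.5 slope -0.832
top arm -1 87 z at 50: 189.0 slope 0.341
top hook 1 99 [-3.5 91.9] [151.3 175.8 178.5]
top hook -1 31 [  -1.  -107.2] [167.7 170.  171.4]
side arm 1 57 z at 50: 163.8 slope -0.784
side arm -1 128 z at 50: 188.2 slope 0.341
side hook 1 71 [-3.5 88.5] [127.2 134.7 176.1]
side hook -1 55 [  -5.7 -107.4] [166.4 169.5 177.3]
```

Bar is on its stop (6 N upward). Relieve slightly, open, back out.

Emit:
step_arm --targets '[[0,[0,0,0.015],[0,0,0]],[0,[0,0,0.015],[0,0,0]],[0.3,[0,0,0.015],[0,0,0]],[0.4,[0,0,0.015],[0,0,0]],[0.5,[0,0,0.015],[0,0,0]]]'

```text
time_s: 9.35
tool_pos: [624.2, 188.2, 155.6]
tool_rot: [2.983, -0.014, 0.966]
force: [0.4, 0.6, 0.6]
gripper_width: 0.499
finger_force: 0.0
```

Emit:
step_arm --targets '[[0.55,[0,0,0],[0,0,0]],[0.55,[-0.06,0,0.08],[0,0,0]],[0.55,[-0.18,0,0.24],[0,0,0]],[0.55,[-0.34,0,0.4],[0,0,0]],[0.55,[-0.6,0,0.5],[0,0,0]]]'

```text
time_s: 9.85
tool_pos: [564.6, 188.9, 207.3]
tool_rot: [2.983, -0.015, 0.969]
force: [-0.1, 0.8, 0.3]
gripper_width: 0.551
finger_force: 0.0
```

Emit:
step_arm --targets '[[0.7,[-0.3,-0.1,0.1],[0,0,0]],[0.7,[-0.7,-0.4,0.2],[0,0,0]],[0.7,[-0.9,-0.8,0.2],[0,0,0]],[0.7,[-0.9,-1,0.2],[0,0,0]],[0.7,[-0.9,-1,0.2],[0,0,0]]]'

```text
time_s: 10.35
tool_pos: [473.4, 86.5, 226.4]
tool_rot: [2.983, -0.017, 0.969]
force: [-1.0, 0.6, 0.1]
gripper_width: 0.697
finger_force: 0.0
```

Run:
```python
from h import *
s=read_state();print(s["time_s"],s["joints"].round(2),s["tool_pos"]);bar()
ims=[];q=np.array([438.5,-48,0])
for c in("top","side"):
    i,d,P=cloud(c);ims.append(i);Q=P.reshape(-1,3);L=Q[:,:2]-q[:2];z=Q[:,2]
    m=(z>122)&(z<175)&(abs(L)<40).all(1);print(c,"grip",m.sum(),L[m].min(0),L[m].max(0)) if m.any() else 0
    m=(z>62)&(z<122)&(abs(L)<60).all(1)
    if m.sum()>10:
        w=np.linalg.svd(L[m]-L[m].mean(0))[2][0];print("handle",m.sum(),w)
a=cv2.resize(ims[1][140:380,180:420],(600,600));cv2.imwrite("pics/f.png",a)
plan(q+[-3,0,150],1,28,s,back=90)
```

```text
10.35 [ 0.76 -0.28 -0.85  0.74 -0.66  0.28] [473.44071555  86.54858714 226.42663382]
top arm 1 92 z at 50: 165.6 slope -0.814
top arm -1 89 z at 50: 188.9 slope 0.323
top hook 1 99 [-5.4 91.9] [128.  174.4 178.2]
top hook -1 32 [  -0.5 -107.3] [167.6 169.2 172.5]
side arm 1 56 z at 50: 163.9 slope -0.792
side arm -1 128 z at 50: 188.1 slope 0.341
side hook 1 171 [-5.  88.5] [129.2 160.2 176.8]
side hook -1 49 [  -3.4 -107.7] [166.5 169.6 174.7]
top grip 85 [ -9.01806586 -10.65986685] [8.15278015 9.87924348]
handle 48 [-0.01270873 -0.99991924]
side grip 199 [ -9.67423888 -11.69545777] [9.53178974 9.72363846]
handle 160 [ 0.03739807 -0.99930045]
TCP target [402.2 -48.6 212.7] shift [-0.713 -1.351 -0.137] turn [0.001 0.267 0.056]
  / 2 [-0.356 -0.676 -0.069] [0.001 0.133 0.028]
```

View pics/f.png

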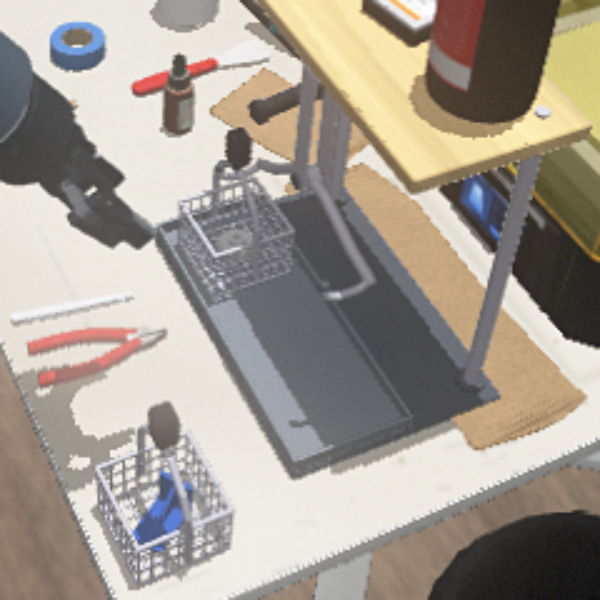

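Gear basket hangs on the left hook with the gear at (238,240) inside; bracket basket grip at (163,425), right hook at (330,295) free and raised. Next the bracket basket.

Emit:
step_arm --targets '[[0.7,[-0.1,-0.2,0.05],[0,0,0]],[0.7,[-0.2,-0.4,0.05],[0,0.03,0.01]],[0.7,[-0.3,-0.6,0.05],[0,0.05,0.02]],[0.7,[-0.35,-0.7,0.05],[0,0.08,0.03]],[0.7,[-0.35,-0.7,0.05],[0,0.1,0.05]]]'

```text
time_s: 11.05
tool_pos: [439.2, 18.2, 231.2]
tool_rot: [-3.01, -0.025, -0.889]
force: [-0.0, 0.3, -0.0]
gripper_width: 0.701
finger_force: 0.0
```

Emit:
step_arm --targets '[[0.7,[-0.1,-0.2,-0.05],[0,0,0]],[0.7,[-0.2,-0.4,-0.1],[0,0,0]],[0.7,[-0.35,-0.65,-0.1],[0,0,0]],[0.7,[-0.35,-0.65,-0.1],[0,0,0]],[0.7,[-0.35,-0.65,-0.1],[0,0,0]]]'

```text
time_s: 11.55
tool_pos: [404.8, -46.4, 221.5]
tool_rot: [-3.01, -0.024, -0.891]
force: [0.1, 0.4, -0.6]
gripper_width: 0.7
finger_force: 0.0
```

Run:
```python
from h import *
s=read_state();print(s["time_s"],s["joints"].round(2),s["tool_pos"])
M=R.from_rotvec(s["tool_rot"]).as_matrix();print(M[:,2],M[:,1])
q=np.array([438.5,-48,0])
plan(q+[-3,0,149],1,33,s,back=90);plan(q+[-3,0,149],1,33,s)
```

```text
11.55 [ 0.5  -0.47 -0.83  0.39 -0.73  0.85] [404.83924355 -46.43922396 221.49748985]
[ 0.54423396  0.00656983 -0.83890776] [ 0.01553107 -0.99987686  0.0022452 ]
TCP target [396.8 -48.7 208.5] shift [-0.08  -0.022 -0.13 ] turn [ 0.004 -0.001  0.004]
TCP target [445.8 -47.8 133.1] shift [ 0.41  -0.014 -0.884] turn [ 0.004 -0.001  0.004]
```

Emit:
step_arm --targets '[[0.7,[-0.07,-0.022,-0.12],[0,0,0]],[0.7,[0.06,-0.02,-0.33],[0,0,0]],[0.7,[0.18,-0.018,-0.52],[0,0,0]],[0.7,[0.3,-0.016,-0.71],[0,0,0]],[0.7,[0.41,-0.014,-0.884],[0,0,0]]]'

```text
time_s: 12.05
tool_pos: [446.5, -46.5, 131.9]
tool_rot: [-3.009, -0.029, -0.889]
force: [1.1, -0.3, 0.6]
gripper_width: 0.694
finger_force: 0.0
```

Emit:
step_arm --targets '[[0.7,[0,0,0],[0,0,0]],[0.7,[0,0,0],[0,0,0]]]'

```text
time_s: 12.25
tool_pos: [445.5, -47.8, 132.4]
tool_rot: [-3.012, -0.026, -0.888]
force: [0.7, -0.7, 0.9]
gripper_width: 0.699
finger_force: 0.0
```

Run:
```python
from h import *
s=read_state();print(s["time_s"],s["joints"].round(2),s["tool_pos"],s["force"])
q=np.array([438.5,-48,0])
plan(q+[-3,0,149],1,33,s)
```

```text
12.25 [ 0.33 -0.25 -1.02  0.6  -0.3   0.73] [445.45150169 -47.84178024 132.40020604] [ 0.71418721 -0.72636306  0.85084549]
TCP target [445.8 -47.8 133.1] shift [0.004 0.    0.007] turn [ 0.007 -0.005  0.002]
```

Emit:
step_arm --targets '[[0.5,[0,0,0.03],[0,0,0]],[0,[0,0,0.03],[0,0,0]],[0,[0,0,0.03],[0,0,0]],[0,[0,0,0.03],[0,0,0]],[0,[0,0,0.03],[0,0,0]]]'

```text
time_s: 12.75
tool_pos: [446.3, -47.5, 137.2]
tool_rot: [-3.008, -0.026, -0.895]
force: [-1.5, -1.3, 5.9]
gripper_width: 0.218
finger_force: 60.7
```

Emit:
step_arm --targets '[[0,[0,0,0],[0,0,0]],[0,[0,0,0.05],[0,0,0]],[0,[0,0,0.15],[0,0,0]],[0,[0,0,0.3],[0,0,0]],[0,[0,0,0.45],[0,0,0]]]'

```text
time_s: 13.25
tool_pos: [444.1, -48.2, 179.9]
tool_rot: [-3.012, -0.025, -0.885]
force: [0.2, -0.9, -1.7]
gripper_width: 0.224
finger_force: 59.8
```

Emit:
step_arm --targets '[[0,[0.02,0.02,0.12],[0,0,0]],[0,[0.1,0.06,0.25],[0,0,0]],[0,[0.25,0.12,0.38],[0,0,-0.03]],[0,[0.4,0.18,0.5],[0,0,-0.06]],[0,[0.5,0.2,0.5],[0,0,-0.07]]]'

```text
time_s: 13.75
tool_pos: [496.4, -27.1, 231.8]
tool_rot: [3.005, -0.029, 0.89]
force: [0.7, 0.8, -1.8]
gripper_width: 0.219
finger_force: 59.8
```

Run:
```python
from h import *
s,g=rel()
plan(O-107*Y-97*X+[0,0,235],-0.95,33,s)
```

```text
t 13.75 grasp stand [-129.2 -127.1] 247.7 zaxis [ 0.545 -0.012 -0.839] y [-0.02  -1.     0.002] F [ 0.7  0.8 -1.8] J [ 0.42 -0.24 -0.69  0.4  -0.63  0.87]
top rim 151 [-39.79801604 -43.5552177 ] [44.98265991 45.76339686] -92.28395147389622
    ((2.6023788452148438, 0.9123039245605469), (84.07955932617188, 89.72173309326172), 0.5653300285339355)
side rim 465 [-40.21928492 -47.36742712] [47.01680371 43.30047494] -90.60180257026596
    ((3.274028778076172, -1.8820915222167969), (86.8426513671875, 90.98255920410156), 0.5173053741455078)
TCP target [528.9  -7.5 219.1] shift [ 0.325  0.196 -0.127] turn [0.003 0.    0.006]
```

Emit:
step_arm --targets '[[0,[0.05,0.05,-0.04],[0,0,0]],[0,[0.15,0.11,-0.08],[0,0,0]],[0,[0.25,0.17,-0.12],[0,0,0]],[0,[0.33,0.2,-0.12],[0,0,0]],[0,[0.33,0.2,-0.12],[0,0,0]]]'

```text
time_s: 14.35
tool_pos: [529.4, -7.5, 218.4]
tool_rot: [3.005, -0.029, 0.888]
force: [-0.5, 0.1, -1.5]
gripper_width: 0.218
finger_force: 59.8
```

Emit:
step_arm --targets '[[0,[0.08,0,0],[0,0,0]],[0,[0.2,0,0],[0,0,0]],[0,[0.33,0,0],[0,0,0]],[0,[0.44,0,0],[0,0,0]],[0,[0.5,-0.005,0],[0,0,0]]]'

```text
time_s: 14.85
tool_pos: [579.8, -8.5, 218.7]
tool_rot: [3.005, -0.03, 0.889]
force: [-0.0, -0.6, -1.3]
gripper_width: 0.221
finger_force: 59.8
```

Run:
```python
from h import *
s,g=rel()
bar();plan(O-106.6*Y-6*X+[0,0,234],-0.95,33,s)
```

```text
t 14.85 grasp stand [ -46.1 -107.1] 234.7 zaxis [ 0.544 -0.013 -0.839] y [-0.021 -1.     0.002] F [-0.  -0.6 -1.3] J [ 0.37 -0.04 -0.56  0.41 -0.55  0.88]
top rim 154 [-40.55426796 -40.95933435] [45.78181508 45.51432714] -90.3929277952318
    ((2.3079071044921875, 1.9222602844238281), (85.46458435058594, 87.2061538696289), 1.030308723449707)
side rim 416 [-40.48086793 -48.62052913] [46.49282275 44.85555966] -90.92775822345587
    ((3.0926170349121094, -1.8249092102050781), (86.97349548339844, 93.4430160522461), 0.8320170044898987)
top arm 1 93 z at 50: 165.9 slope -0.819
top arm -1 89 z at 50: 188.9 slope 0.341
top hook 1 96 [-5.3 91.8] [127.7 174.4 177.8]
top hook -1 66 [  -3.3 -104.8] [120.  139.4 171.7]
side arm 1 27 z at 50: 165.5 slope -0.697
side arm -1 131 z at 50: 188.2 slope 0.332
side hook -1 109 [  -5.1 -106.3] [120.2 139.6 170.8]
TCP target [619.9  -8.6 218.1] shift [ 0.401 -0.001 -0.007] turn [ 0.005 -0.002  0.008]
```

Emit:
step_arm --targets '[[0,[0.07,0,0.02],[0,0,0]],[0,[0.16,0,0.02],[0,0,0]],[0,[0.26,0,0.02],[0,0,0]],[0,[0.35,0,0.02],[0,0,0]],[0,[0.4,0,0.02],[0,0,0]]]'

```text
time_s: 15.55
tool_pos: [619.5, -8.4, 220.6]
tool_rot: [3.005, -0.03, 0.889]
force: [0.2, -0.1, -1.4]
gripper_width: 0.218
finger_force: 59.7
```

Run:
```python
from h import *
s,g=rel();bar()
i,d,P=cloud("wrist",s);o=np.zeros((384,800,3),np.uint8)
o[:,:400]=cv2.resize(i[:,56:456],(400,384));o[:,400:]=cv2.resize(cv2.imread("side.png")[150:342,200:400],(400,384));cv2.imwrite("pics/g.png",o)
```

```text
t 15.55 grasp stand [  -6.4 -106.3] 236.6 zaxis [ 0.544 -0.013 -0.839] y [-0.02  -1.     0.002] F [ 0.2 -0.1 -1.4] J [ 0.34  0.04 -0.47  0.38 -0.55  0.94]
top rim 130 [-40.44825127 -42.24154345] [44.6998374  45.30245027] -90.05774875888523
    ((2.1239051818847656, 1.2236557006835938), (84.17195892333984, 88.15435028076172), 0.833269476890564)
side rim 385 [-40.719357   -47.26111499] [45.23361319 47.03747914] -90.51960192577752
    ((1.699615478515625, -0.08298110961914062), (85.94378662109375, 94.2437515258789), 0.8207027316093445)
top arm 1 92 z at 50: 165.9 slope -0.827
top arm -1 99 z at 50: 184.9 slope 0.59
top hook 1 97 [-5.3 91.9] [127.8 173.9 177.6]
side arm -1 26 z at 50: 103.4 slope -1.701
side hook -1 72 [  -0.3 -104. ] [117.8 167.3 181.3]
```

View pics/g.png

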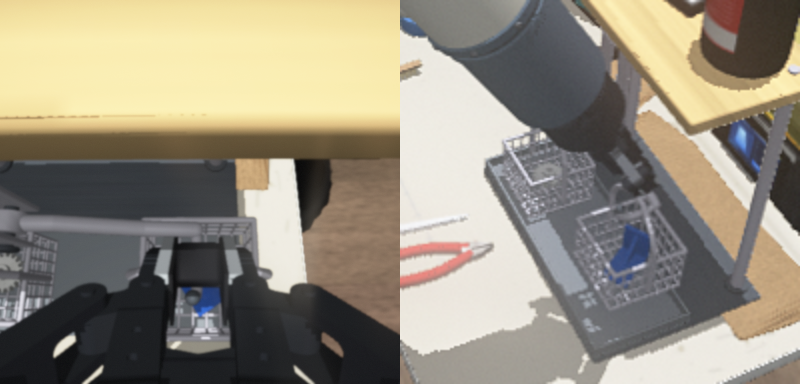

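The bracket basket's handle is between hook tip (193,295 in the wrist half) and the bar; bracket and gear still lie in their baskets.

Emit:
step_arm --targets '[[0,[0,0,-0.05],[0,0,0]],[0,[0,0,-0.1],[0,0,0]],[0,[0,0,-0.14],[0,0,0]],[0,[0,0,-0.17],[0,0,0]],[0,[0,0,-0.19],[0,0,0]]]'

```text
time_s: 16.3
tool_pos: [618.2, -8.5, 201.3]
tool_rot: [3.005, -0.03, 0.888]
force: [0.5, 0.2, -1.4]
gripper_width: 0.22
finger_force: 59.8
```

Emit:
step_arm --targets '[[0,[0,0,-0.015],[0,0,0]],[0,[0,0.002,-0.03],[0,0,0]],[0,[0,0.006,-0.045],[0,0,0]],[0,[0,0.012,-0.06],[0,0,0]],[0,[0,0.016,-0.075],[0,0,0]]]'

```text
time_s: 16.8
tool_pos: [618.6, -6.8, 194.6]
tool_rot: [3.004, -0.029, 0.89]
force: [-0.6, -0.6, -0.5]
gripper_width: 0.221
finger_force: 59.9
```

Run:
```python
from h import *
s,g=rel();bar()
```

```text
t 16.8 grasp stand [  -7.3 -104.8] 210.5 zaxis [ 0.544 -0.013 -0.839] y [-0.02  -1.     0.002] F [-0.6 -0.6 -0.5] J [ 0.33  0.06 -0.54  0.43 -0.47  0.88]
top rim 109 [-40.7337054  -42.16692859] [43.81969291 45.67235819] -92.87010100021264
    ((1.5118408203125, 1.3871994018554688), (83.27997589111328, 88.5469741821289), 0.9857635498046875)
side rim 370 [-41.59510832 -48.58652999] [44.78612442 45.82781826] -90.31723055412303
    ((1.7355804443359375, -1.392852783203125), (94.41627502441406, 86.028564453125), 89.5159683227539)
top arm 1 95 z at 50: 166.6 slope -0.808
top arm -1 90 z at 50: 188.2 slope 0.335
top hook 1 108 [-4.8 94.1] [129.5 174.7 178.1]
side arm -1 73 z at 50: 188.5 slope 0.323
side hook -1 56 [  -6.9 -108.6] [166.4 169.6 177.3]
```

Emit:
step_arm --targets '[[0,[0,0.006,-0.015],[0,0,0]],[0,[0,0.012,-0.03],[0,0,0]],[0,[0,0.017,-0.045],[0,0,0]],[0,[0,0.022,-0.06],[0,0,0]],[0,[0,0.028,-0.075],[0,0,0]]]'

```text
time_s: 17.5
tool_pos: [618.5, -4.0, 186.7]
tool_rot: [3.005, -0.03, 0.889]
force: [-0.0, -1.7, -1.2]
gripper_width: 0.218
finger_force: 59.9
```

Emit:
step_arm --targets '[[0,[0,0.006,-0.015],[0,0,0]],[0,[0,0.01,-0.03],[0,0,0]],[0,[0,0.014,-0.045],[0,0,0]],[0,[0,0.018,-0.06],[0,0,0]],[0,[0,0.022,-0.07],[0,0,0]]]'

```text
time_s: 18.0
tool_pos: [618.5, -1.6, 179.8]
tool_rot: [3.005, -0.029, 0.889]
force: [-0.2, -0.0, -0.9]
gripper_width: 0.217
finger_force: 59.9
```

Run:
```python
from h import *
s,g=rel();bar()
```

```text
t 18.0 grasp stand [ -7.5 -99.6] 195.8 zaxis [ 0.544 -0.013 -0.839] y [-0.02  -1.     0.002] F [-0.2 -0.  -0.9] J [ 0.34  0.07 -0.58  0.49 -0.42  0.82]
top rim 107 [-40.88969721 -43.17977844] [44.62868484 45.41092297] -92.56940480230396
    ((1.9275054931640625, 0.6314620971679688), (83.94405364990234, 89.4775161743164), 1.3374462127685547)
side rim 375 [-41.10171306 -47.80188498] [45.04753495 43.76934429] -91.06510396513369
    ((1.9332962036132812, -2.0090980529785156), (86.10122680664062, 91.57218933105469), 0.297781765460968)
top arm 1 94 z at 50: 175.6 slope -0.622
top arm -1 85 z at 50: 180.7 slope 0.504
top hook 1 76 [-6.2 99.2] [146.1 181.5 189.4]
top hook -1 5 [   5.7 -108.5] [184.9 186.3 189.2]
side arm -1 117 z at 50: 180.0 slope 0.453
side hook -1 61 [  -6.3 -104.5] [151.3 155.5 169.4]
```

Emit:
step_arm --targets '[[0,[0,0.002,-0.01],[0,0,0]],[0,[0,0.004,-0.02],[0,0,0]],[0,[0,0.006,-0.03],[0,0,0]],[0,[0,0.008,-0.04],[0,0,0]],[0,[0,0.008,-0.04],[0,0,0]]]'

```text
time_s: 18.7
tool_pos: [618.6, -0.9, 175.9]
tool_rot: [3.005, -0.029, 0.889]
force: [0.5, 2.4, 0.5]
gripper_width: 0.217
finger_force: 60.0
```

Run:
```python
from h import *
s,g=rel();bar()
```

```text
t 18.7 grasp stand [ -7.4 -98.9] 191.8 zaxis [ 0.544 -0.013 -0.839] y [-0.02  -1.     0.002] F [0.5 2.4 0.5] J [ 0.34  0.07 -0.59  0.5  -0.41  0.8 ]
top rim 92 [-39.94317044 -44.3525012 ] [46.28579173 45.83702266] -90.73321736524406
    ((2.4379615783691406, -0.41855621337890625), (83.26883697509766, 92.34491729736328), 3.5583913326263428)
side rim 369 [-41.73140244 -47.56859642] [45.91061287 44.63076843] -90.0869189704046
    ((0.978179931640625, -1.4708671569824219), (87.5886001586914, 92.10620880126953), 1.700883150100708)
top arm 1 95 z at 50: 177.9 slope -0.589
top arm -1 85 z at 50: 178.6 slope 0.545
top hook 1 50 [-10.3 100.3] [148.3 164.9 187.5]
top hook -1 11 [  2.8 -87.3] [180.8 185.7 189. ]
side arm -1 122 z at 50: 177.9 slope 0.521
side hook -1 68 [  -6.3 -106.8] [149.1 152.3 177.7]
```

Emit:
step_arm --targets '[[0,[0,0.003,-0.003],[0,0,0]],[0,[0,0.006,-0.003],[0,0,0]],[0,[0,0.006,-0.003],[0,0,0]]]'

```text
time_s: 19.2
tool_pos: [618.4, -0.5, 175.5]
tool_rot: [3.005, -0.03, 0.888]
force: [1.3, 0.5, 0.6]
gripper_width: 0.218
finger_force: 60.0
```

Emit:
step_arm --targets '[[0.25,[0,0,0],[0,0,0]],[0.28,[0,0,0],[0,0,0]],[0.32,[0,0,0],[0,0,0]],[0.38,[0,0,0],[0,0,0]],[0.45,[0,0,0],[0,0,0]]]'

```text
time_s: 19.7
tool_pos: [618.4, -0.5, 175.5]
tool_rot: [3.005, -0.03, 0.889]
force: [0.5, -0.7, -0.1]
gripper_width: 0.449
finger_force: 0.0
```

Run:
```python
from h import *
s=read_state();bar();bar()
i,d,P=cloud("wrist",s);o=np.zeros((384,800,3),np.uint8)
o[:,:400]=cv2.resize(i[:,56:456],(400,384));o[:,400:]=cv2.resize(capture("side")[0][150:342,200:400],(400,384));cv2.imwrite("pics/i.png",o)
```

```text
top arm 1 95 z at 50: 177.4 slope -0.597
top arm -1 88 z at 50: 179.1 slope 0.524
top hook 1 53 [-10.5  99.3] [147.1 164.5 186.9]
top hook -1 12 [ -4.7 -91.1] [170.8 182.6 189.3]
side arm -1 126 z at 50: 178.5 slope 0.504
side hook -1 32 [  -7.5 -110.5] [146.8 152.5 155.5]
top arm 1 95 z at 50: 177.7 slope -0.59
top arm -1 88 z at 50: 179.0 slope 0.534
top hook 1 53 [-10.2  99.3] [146.4 164.1 188.7]
top hook -1 12 [ -4.5 -90.8] [170.4 180.1 186.3]
side arm -1 125 z at 50: 178.5 slope 0.515
side hook -1 28 [  -7.6 -110.2] [149.2 152.4 155.7]
```

View pics/i.png

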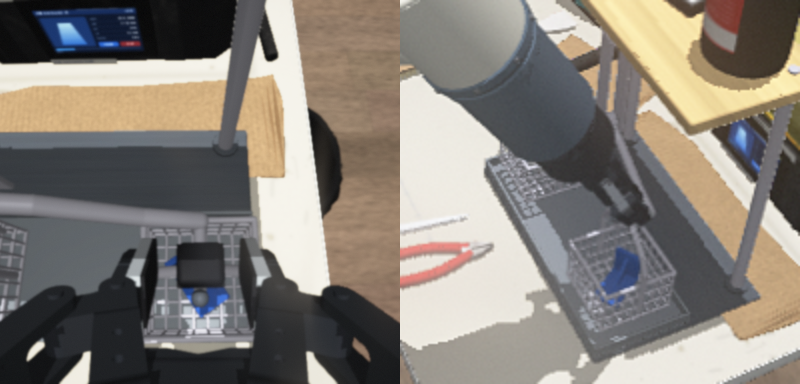

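The grip at (200,262) stands free between the open fingers and the bar is level; retreating along the tool axis.

Emit:
step_arm --targets '[[0.5,[-0.05,0,0.08],[0,0,0]],[0.5,[-0.14,0.002,0.22],[0,0,0]],[0.5,[-0.26,0.003,0.37],[0,0,0]],[0.5,[-0.45,0.005,0.5],[0,0,0]],[0.5,[-0.8,0.01,0.6],[0,0,0]]]'

```text
time_s: 20.5
tool_pos: [538.8, 0.9, 237.3]
tool_rot: [3.005, -0.03, 0.891]
force: [-0.3, 0.6, 0.3]
gripper_width: 0.496
finger_force: 0.0
```

Emit:
step_arm --targets '[[0.5,[-0.3,0,0.1],[0,0,0]],[0.5,[-0.6,0,0.1],[0,0,0]],[0.5,[-0.9,0,0.1],[0,0,0]],[0.5,[-0.9,0,0.1],[0,0,0]],[0.5,[-0.9,0,0.1],[0,0,0]]]'

```text
time_s: 21.0
tool_pos: [448.2, 0.9, 246.6]
tool_rot: [3.006, -0.028, 0.893]
force: [-0.4, 0.9, 0.7]
gripper_width: 0.503
finger_force: 0.0
```

Emit:
step_arm --targets '[[0.5,[0,0,0],[0,0,0]],[0.5,[0,0,0],[0,0,0]],[0.5,[0,0,0],[0,0,0]],[0.5,[0,0,0],[0,0,0]],[0.5,[0,0,0],[0,0,0]]]'

```text
time_s: 21.5
tool_pos: [448.6, 0.5, 245.3]
tool_rot: [3.005, -0.03, 0.888]
force: [0.0, -0.4, -0.1]
gripper_width: 0.496
finger_force: 0.0
```

Run:
```python
from h import *
bar();s=read_state();print(s["time_s"],s["tool_pos"])
cv2.imwrite("pics/j.png",cv2.resize(capture("side")[0][140:340,180:420],(720,600)))
```

```text
top arm 1 91 z at 50: 177.6 slope -0.598
top arm -1 87 z at 50: 178.8 slope 0.514
top hook 1 52 [-10.6  99.2] [146.9 163.1 187.2]
top hook -1 45 [ -8.3 -91.4] [152.9 172.5 183.6]
side arm 1 53 z at 50: 176.6 slope -0.568
side arm -1 126 z at 50: 178.3 slope 0.525
side hook 1 163 [-4.8 94. ] [146.1 167.1 185.2]
side hook -1 174 [  -8.3 -105.6] [150.2 170.3 186.2]
21.6 [448.50527168   0.52639121 245.42836514]
```

View pics/j.png

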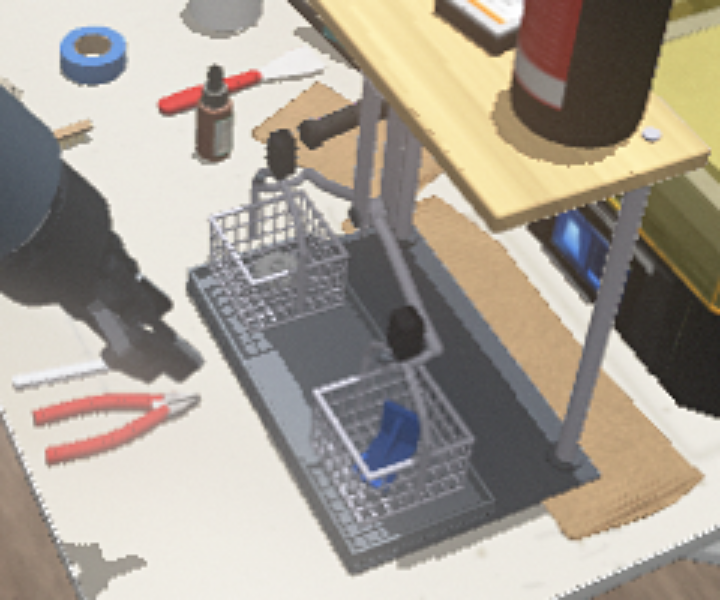

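Both baskets hang on their hooks over the tray, gear at (275,265) and bracket at (390,440) inside, the bar level and the dropper at (213,115) still standing.

```bash
python3 -c "
from plant import *
print(finish_job())"
```

```text
the job is handed in; nothing more can be done
None
```

Both baskets hang free over the tray, gear basket on the left hook and bracket basket on the right. The bar is about level, the printed parts are still in their baskets, the dropper is still standing, and the job is handed in.

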